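# Clip the organiser cover back into the toolbox

## Task

The yellow cover of the toolbox's open compartment has been left propped on the near rim. Push it in until its far edge is hooked under the black lip and pressed back against the springy strip hidden there, swing its near edge down past the red catch, then ease off so that the spring tucks the near edge under the catch and the cover lies flat and held at both ends. Do not force it, and leave the mug, the tape gun and the things lying on the toolbox as they are.

Things in the scene. Friction and masses are not known exactly. Their poses are not given: they have to be found in the camera images.
- toolbox: Grey toolbox, 200 x 300 x 122 mm (x, y, z), fixed. Origin: centre of its underside; x points from the catch side to the lip side, z up. Right half (y < 0) is shut, flat on top. Left half: open compartment, x -85 to 92 mm, y 0 to 134 (centre line 67), walls up to the rim at z = 122. The cover belongs flat on two ledges along its sides (22 mm wide), top at z = 100.
- lip (a point): Middle of the lower, inner edge of the black lip on the compartment's far wall (toolbox frame 60, 67, 112 mm); the lip covers the compartment from here to the far wall, over its full width, and is 10 mm thick. Axes as the toolbox.
- catch (a point): Middle of the lower, inner edge of the red catch nose (toolbox frame -79, 67, 107.5 mm). The nose is 50 mm wide, sticks out 6 mm from the near wall (face at x = -85) and reaches up to the rim. Once down and let go, the cover is pushed back by the strip until its near edge meets that wall, under the nose. Axes as the toolbox.
- cover: Loose yellow cover, 160 x 120 x 5 mm (x, y, z), about 0.18 kg (mass, friction vary). Origin: centre of its underside; x to its far (lip side) edge, z out of its top. Starts tilted about 10 degrees and slightly turned: far edge on the ledges short of the lip, near part on the catch, overhanging the near rim.
- far_edge (a point): Middle of the cover's far edge, half-way through its thickness (80, 0, 2.5 mm in the cover's frame). Axes as the cover.
- near_edge (a point): Middle of the cover's near edge, half-way through its thickness (-80, 0, 2.5 mm in the cover's frame). Axes as the cover.
- thumb (a point): Foot of the near face of the cover's black thumb ridge, at its middle, on the top face (-38, 0, 5 mm in the cover's frame, 42 mm from the near edge). The ridge is 90 mm long along y, 14 mm high, upright on the near side, sloping on the far side: to be pushed towards +x by a fingertip, not grasped. Axes as the cover.
- mug: White ceramic mug of highlighters, 82 mm across, 95 mm high (137 mm with the highlighters), handle at its +y side, loose on the shelf. Bystander. Origin at the centre of its underside, z up.
- tape_gun: Silver tape gun lying on its side, about 185 x 90 x 55 mm, loose on the shelf. Bystander. Origin on its underside near the middle.
- tape_coil: Coil of tape, 80 mm across, 24 mm high, lying loose on the toolbox's right half. Bystander. Origin at the centre of its underside.
- bulldog_clip: Aluminium bulldog clip, 22 x 50 x 43 mm, standing loose on the toolbox's right half. Bystander. Origin at the centre of its underside.
- strip_face (a point): Rest position of the face of a strip hidden under the lip (fixed point, toolbox frame 73, 67, 106 mm; the strip spans the width). Pushed in +x it yields up to 10 mm, resisting with 3 N at first and 11 N fully back, then meets a hard stop (face at x = 83). The cover passes the catch only with the strip at least 8 mm back. Axes as the toolbox.

How it is judged:
On the way, in this order (a step that is already met when the one before it is completed fails the run):
1. the cover's far edge is hooked under the lip and pressing the strip back, its near edge still up (x of far_edge in the frame of toolbox above 0.074 m and z of far_edge in the frame of toolbox below 0.111 m and angle between the z axis of cover and the z axis of toolbox, either way round above 0.06 rad), for 0.1 s.
2. the near edge is swung down below the catch (z of near_edge in the frame of toolbox below 0.107 m and angle between the z axis of cover and the z axis of toolbox, either way round below 0.04 rad), for 0.1 s.
At the end, for the whole second after the job is handed in: The cover lies flat in the compartment (within 0.03 rad, edges within 3.5 mm of the ledges' height), its far edge at least 8 mm under the lip and its near edge at least 2.5 mm under the red catch, at rest (x of near_edge in the frame of toolbox below -0.0815 m and z of each of near_edge, far_edge in the frame of toolbox below 0.106 m and x of far_edge in the frame of toolbox above 0.068 m and angle between the z axis of cover and the z axis of toolbox, either way round below 0.03 rad and linear speed of cover below 0.01 m/s); the robot touches nothing.
It fails at once if the cover is forced: the robot pushes on it with more than 40 N (contact force between any of the fingers, the arm and cover above 40 N).
It fails at once if the robot pushes on the toolbox with more than 40 N (contact force between any of the fingers, the arm and toolbox above 40 N).
It fails at once if a bystander is shifted by more than 25 mm or the mug tipped (distance of any of mug, tape_gun, tape_coil, bulldog_clip from where it was at the start of the episode above 0.025 m or angle between mug's own z axis and vertical above 0.3 rad).
It also fails if it takes over 50 s, if anything falls off the work surface, if the arm or the gripper's body presses on something with over 40 N, if the wrist force passes 120 N, or if a joint passes its speed limit or range.

## Robot

A 7-joint arm with a two-finger parallel gripper is mounted at the origin on the work surface. World frame = base frame: x ahead of the robot, y to its left, z up, the work surface at z = 0. Lengths are in m, angles in rad, forces in N, time in s.
With the tool pointing down it reaches from about 0.4 to 0.85 m from the base axis. Payload 4.5 kg.
Tool frame: the origin (TCP) lies at the very end of the fingers, on their centre line; the grasp point (between the pads) lies 19 mm behind it (r.pinch_z is the distance from the TCP to the grasp point, in m); z points along the fingers, y is the line along which they close (so a half turn about z gives the same grasp; the last joint's range is limited). The gripper opens to 88 mm and grips with 3 to 60 N. Pads are 18 mm wide; open, the fingers measure 123 mm over their backs; the gripper's body (75 mm by 187 mm) begins 45 mm behind the grasp point.
Start: joints at [1.256, 0.689, -0.195, 1.565, 0.157, 0.902, -0.215], TCP at [0.214, -0.587, 0.239] pointing down, gripper open.
Joint ranges: [-3.01, 3.01], [-0.46, 2.08], [-1.47, 1.51], [0.13, 2.56], [-1, 4.14], [0.04, 2.09], [-2.66, 2.66]. Speed limits (rad/s): [2.57, 2.57, 3.14, 3.14, 3.14, 3.14, 3.14].

## Interface

Orientations are given as a unit quaternion [x, y, z, w].
In Python, from plant import r, cams gives the robot as it stands.
- The arm moves only by the shell command python3 -m pendant 'ROWS' [FORCE]. ROWS is JSON, a list of rows, each a list of 3 entries, a list of its own where there are three numbers: the closure, from -1 (fully open) to 1 (shut), then the shift along the tool's x, y, z in mm, then the turn, a rotation vector about the tool's x, y, z in degrees. A call has 1 to 8 rows; each row shifts and turns the commanded pose from where the row before left it, along the tool's axes as they then stand; what a row does not reach is not made up. A row lasts 1/8 s, in which the tool goes at most 62.5 mm and 10.7 degrees, less where a joint would pass 70% of its speed; a pose out of reach is approached as far as the arm can. A call with a gripper value outside its range is refused whole. The fingers move at their own pace and stop on an object; FORCE is the grip in N (left out, the last holds). Time passes only in rows, so rows that do not move let the fingers close. It gives the time, the measured TCP pose, the force, the opening and the grip force at its end, in the units of the state.
- r.get_state(): the state, without advancing time (a new reading comes with each control period).
- cams.snapshot(name): name is "side" or "top"; returns a dict with "img" (384x512x3 uint8, red, green, blue), "camera_matrix" (3x3 intrinsics, pixels), "camera_from_world" (4x4, takes a point from world to camera coordinates). Camera axes: x right, y up, looking along -z (the intrinsics and any distortion apply to the point x, -y, -z); pixel columns grow to the right and rows downward; lengths in m; the calibration is good to about 2 mm. A picture is of the moment at which its call begins. There is no depth.
- r.finish_job(): hands the job in; it is judged then, once.
The state is a dict: "clock": time; "q": joint angles; "qd": joint speeds; "joint_torque": joint torques, N m; "tool_pos": TCP position; "eef_rot": TCP orientation; "contact_force": force on the tool from outside, world axes, zero at the start; "moment": the same for the moment, N m; "opening": opening from 0.0 (shut) to 1.0 (fully open); "finger_force": force on a finger pad.
Only numpy, scipy, OpenCV 4.12 (cv2) and the standard library are available. Lean on these libraries where they do the work, as an engineer would, in place of code of your own. Each camera call takes 0.05 s, during which the arm holds its last target. There are 200 camera calls.

## Working session

There is one attempt and no reset: what is moved stays moved. The work goes in short steps, Python scripts to look and compute and a shell command to move; the robot and the scene stay as the last step left them, time stands still between calls to the robot, and variables do not carry over. Pictures are saved under pics/ and viewed, at most 10 in all, crops included, and the job is handed in when it is done.

```bash
mkdir -p pics; ls
python3 - <<'E'
from plant import r,cams
import cv2,json,numpy as np
for n in("side","top"):
    s=cams.snapshot(n); cv2.imwrite(f"pics/{n}0.png",cv2.cvtColor(s["img"],cv2.COLOR_RGB2BGR)); print(n,s["camera_matrix"],s["camera_from_world"],[k for k in s])
st=r.get_state(); print(st["clock"],st["tool_pos"],st["eef_rot"],st["contact_force"],st["opening"])
E
```

```text
pics
side [[378.28806352   0.         258.57611132]
 [  0.         378.28806352 189.30965051]
 [  0.           0.           1.        ]] [[-0.78760365 -0.61592872  0.01767182  0.45623122]
 [ 0.44555297 -0.54946063  0.7068066  -0.35012462]
 [-0.42563251  0.56455719  0.70718607 -0.73480405]
 [ 0.          0.          0.          1.        ]] ['img', 'camera_matrix', 'camera_from_world']
top [[358.90449634   0.         253.30469629]
 [  0.         358.90449634 189.37049783]
 [  0.           0.           1.        ]] [[ 0.02047846 -0.99974586  0.00942568 -0.02721755]
 [ 0.99132907  0.02152819  0.12962717 -0.60152419]
 [-0.12979715  0.00668939  0.991518   -0.87155932]
 [ 0.          0.          0.          1.        ]] ['img', 'camera_matrix', 'camera_from_world']
0.1 [ 0.21336755 -0.58686142  0.23800417] [ 9.84830042e-01  1.73519832e-01 -1.92603155e-04 -7.87312378e-04] [0.2369658  0.2239558  0.19534651] 0.9952790949525973
```

View pics/side0.png

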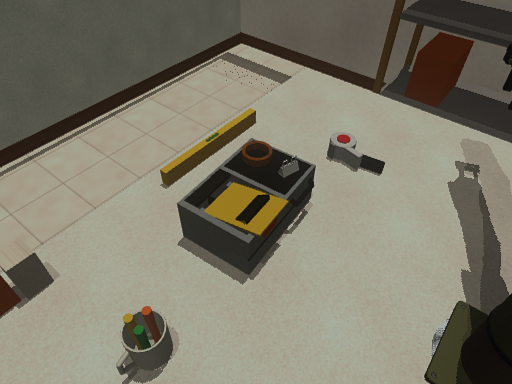

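View pics/top0.png

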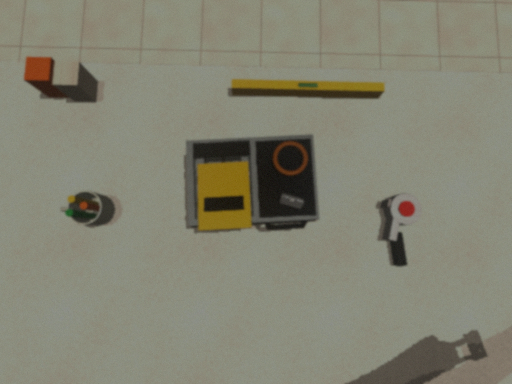

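Side: the cover lies in the left compartment, with the box at px (180-315, 140-270). Top: toolbox at px (186-318, 136-228), cover at (196-251, 160-230), ridge near (224, 204). Next I'll enlarge both.

Run:
```python
import cv2
for n,(x0,x1,y0,y1) in {"top":(176,328,126,240),"side":(170,322,130,276)}.items():
    f=5 if n=="top" else 4
    im=cv2.imread(f"pics/{n}0.png")[y0:y1,x0:x1]; im=cv2.resize(im,None,fx=f,fy=f,interpolation=cv2.INTER_CUBIC)
    im=cv2.convertScaleAbs(im,alpha=1.6,beta=20)
    for k in range(x0-x0%10+10,x1,10): cv2.putText(im,str(k),(int((k+.5-x0)*f)-8,8),0,.3,(0,0,255)); cv2.line(im,(int((k+.5-x0)*f),10),(int((k+.5-x0)*f),16),(0,0,255))
    for k in range(y0-y0%10+10,y1,10): cv2.putText(im,str(k),(0,int((k+.5-y0)*f)),0,.3,(0,0,255)); cv2.line(im,(18,int((k+.5-y0)*f)),(24,int((k+.5-y0)*f)),(0,0,255))
    cv2.imwrite(f"pics/{n}0c.png",im)
```

```text
(no output)
```

View pics/top0c.png

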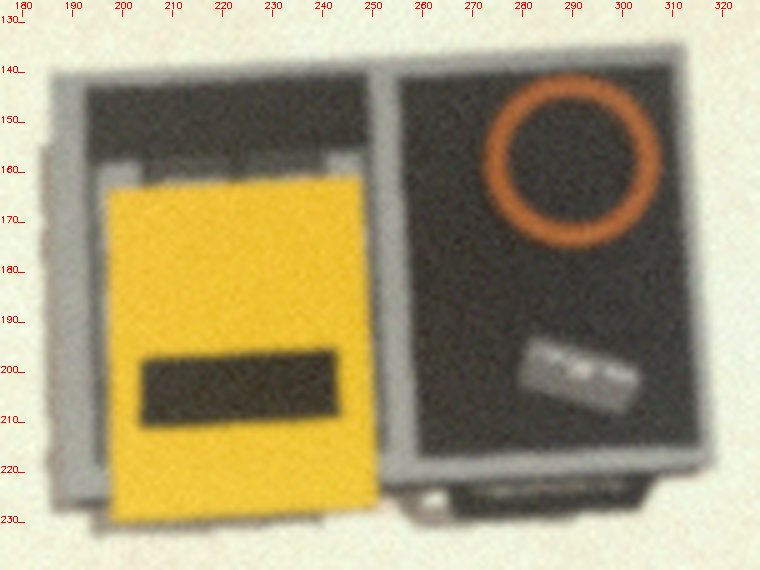

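View pics/side0c.png

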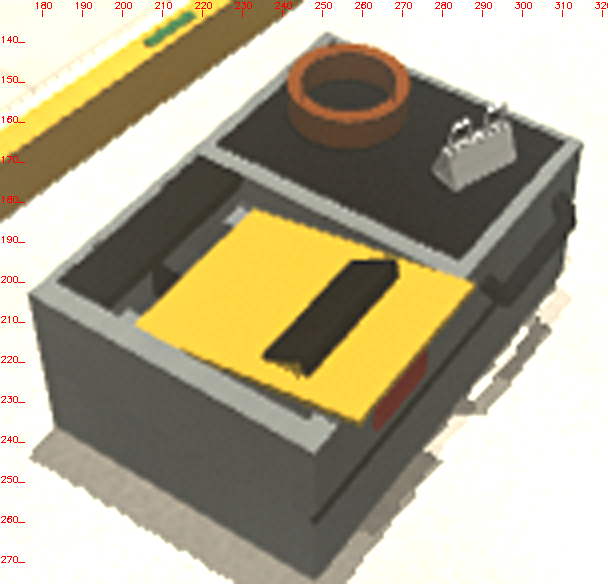

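Top crop: rim corners at scaled px (52,75), (684,45), (714,462), (52,510); cover corners at (105,190), (362,176), (378,508), (112,522). Side crop: rim corners at (28,293), (328,35), (582,145), (320,450); cover corners at (133,325), (250,208), (476,286), (362,423). Now I'll fit both poses.

```bash
cat > h.py <<'E'
import numpy as np
from scipy.optimize import least_squares
from scipy.spatial.transform import Rotation as R
from plant import r,cams
C={n:cams.snapshot(n) for n in("side","top")}
def proj(n,P):
    s=C[n]; T=np.array(s["camera_from_world"]); K=np.array(s["camera_matrix"])
    p=P@T[:3,:3].T+T[:3,3]; p=p*[1,-1,-1]; q=p@K.T; return q[:,:2]/q[:,2:]
def px(n,a):
    o,f={"top":((176,126),5),"side":((170,130),4)}[n]; return np.array(o)+np.array(a,float)/f-.5
def fit(loc,obs,x0,planar):
    def pose(v):
        return (R.from_euler('z',v[3]),v[:3]) if planar else (R.from_euler('ZYX',v[3:]),v[:3])
    def res(v):
        Q,t=pose(v); P=Q.apply(loc)+t
        e=[(proj(n,P)-o).ravel() for n,o in obs.items()]
        return np.concatenate(e+([[ (v[2])*2000]] if planar else []))
    s=least_squares(res,x0,loss='soft_l1'); return s.x,s.fun
E
cat > f.py <<'E'
from h import *
rim=np.array([[.1,.15,.122],[.1,-.15,.122],[-.1,-.15,.122],[-.1,.15,.122]])
o={"top":px("top",[(52,75),(684,45),(714,462),(52,510)]),"side":px("side",[(28,293),(328,35),(582,145),(320,450)])}
b,e=fit(rim,o,[.65,0,0,0],True); print("box",b.round(4),e.round(1))
cv=np.array([[.08,.06,.005],[.08,-.06,.005],[-.08,-.06,.005],[-.08,.06,.005]])
o={"top":px("top",[(105,190),(362,176),(378,508),(112,522)]),"side":px("side",[(133,325),(250,208),(476,286),(362,423)])}
c,e=fit(cv,o,[b[0],b[1]+.05,.12,b[3],.0,0],False); print("cover",c.round(4),e.round(1))
B=R.from_euler('z',b[3]); Q=R.from_euler('ZYX',c[3:])
for k,p in dict(far=(.08,0,.0025),near=(-.08,0,.0025),thumb=(-.038,0,.005),rtop=(-.038,0,.019)).items():
    w=Q.apply(p)+c[:3]; print(k,w.round(4),B.inv().apply(w-b[:3]).round(4))
print("rel",(B.inv()*Q).as_euler('ZYX',True))
E
python3 f.py
```

```text
box [ 0.6145 -0.0083  0.      0.0745] [-1.1  0.   0.1 -0.4  0.6  1.2  1.5 -1.3  0.2  0.7 -0.3 -0.5  0.8 -0.4
 -0.9  1.6  0. ]
cover [0.5775 0.0547 0.1144 0.0809 0.1514 0.0084] [ 0.2 -0.2 -0.5 -0.2  0.3  0.1  0.1  0.4 -0.9  0.2  0.9 -0.   0.1 -0.
 -0.3 -0.1]
far [0.6567 0.0611 0.1048] [0.0472 0.066  0.1048]
near [0.499  0.0483 0.129 ] [-0.1109  0.065   0.1289]
thumb [0.5408 0.0517 0.1251] [-0.069   0.0653  0.1251]
rtop [0.5429 0.0517 0.1389] [-0.0669  0.0652  0.1389]
rel [0.36634722 8.67495696 0.48346062]
```

```bash
python3 -m pendant '[[1,[0,0,0],[0,0,8]],[1,[0,0,0],[0,0,7.7]],[1,[20,-36,0],[0,0,0]],[1,[20,-36,0],[0,0,0]],[1,[20,-36,0],[0,0,0]],[1,[20,-36,0],[0,0,0]],[1,[20,-36,0],[0,0,0]],[1,[20,-36,0],[0,0,0]]]' 10
cat > w.py <<'E'
import numpy as np
from plant import r
from scipy.spatial.transform import Rotation as R
s=r.get_state(); B=R.from_euler('z',.0745)
p=B.inv().apply(np.array(s["tool_pos"])-[.6145,-.0083,0])*1000
T=R.from_quat(s["eef_rot"]); E=(B*R.from_euler('x',np.pi)).inv()*T
f=B.inv().apply(s["contact_force"])
print("t",round(s["clock"],2),"box mm",p.round(1),"roterr deg",E.as_rotvec(True).round(2),"F box",f.round(1),"open",round(s["opening"],2))
E
python3 w.py
```

```text
clock: 1.2
tool_pos: [0.3177, -0.3618, 0.2388]
eef_rot: [0.999, 0.037, 0.0, 0.0]
contact_force: [0.8, -0.0, -0.3]
opening: 0.12
finger_force: 0.0
t 1.2 box mm [-322.3 -330.4  238.8] roterr deg [-0.01  0.02 -0.02] F box [ 0.8 -0.1 -0.3] open 0.12
```

```bash
python3 -m pendant '[[1,[26,-44,0],[0,0,0]],[1,[26,-44,0],[0,0,0]],[1,[26,-44,0],[0,0,0]],[1,[26,-44,0],[0,0,0]],[1,[26,-44,0],[0,0,0]],[1,[26,-44,0],[0,0,0]],[1,[26,-44,0],[0,0,0]],[1,[26,-44,0],[0,0,0]]]'
python3 w.py; python3 -m pendant '[[1,[10,-30,20],[0,0,0]],[1,[10,-15,30],[0,0,0]],[1,[0,0,15],[0,0,0]],[1,[0,0,0],[0,0,0]]]'; python3 w.py
```

```text
clock: 2.2
tool_pos: [0.4989, 0.0051, 0.2387]
eef_rot: [0.999, 0.037, 0.0, 0.0]
contact_force: [1.1, -0.2, 0.4]
opening: 0.003
finger_force: 0.0
t 2.2 box mm [-114.3   22.   238.7] roterr deg [-0.01  0.01 -0.02] F box [ 1.1 -0.3  0.4] open 0.0
clock: 2.7
tool_pos: [0.514, 0.05, 0.1727]
eef_rot: [0.999, 0.038, -0.001, 0.0]
contact_force: [-0.1, 0.8, -0.1]
opening: 0.011
finger_force: 0.0
t 2.7 box mm [-95.9  65.6 172.7] roterr deg [-0.02 -0.16 -0.05] F box [ 0.   0.9 -0.1] open 0.01
```

```bash
python3 -m pendant '[[1,[4,0,15],[0,0,0]],[1,[4,0,15],[0,0,0]],[1,[0,0,8],[0,0,0]],[1,[0,0,0],[0,0,0]]]'; python3 w.py; python3 -m pendant '[[1,[3,0,1],[0,0,0]],[1,[3,0,1],[0,0,0]],[1,[2,0,1],[0,0,0]],[1,[0,0,0],[0,0,0]]]'; python3 w.py
python3 - <<'E'
from plant import cams
import cv2
s=cams.snapshot("side")["img"][120:280,165:325]
cv2.imwrite("pics/s1.png",cv2.cvtColor(cv2.resize(s,None,fx=3.6,fy=3.6,interpolation=cv2.INTER_CUBIC),cv2.COLOR_RGB2BGR))
E
```

```text
clock: 3.2
tool_pos: [0.5223, 0.0503, 0.135]
eef_rot: [0.999, 0.037, -0.001, 0.0]
contact_force: [-0.0, -0.0, -0.0]
opening: 0.005
finger_force: 0.0
t 3.2 box mm [-87.6  65.3 135. ] roterr deg [-0.01 -0.09 -0.01] F box [-0. -0. -0.] open 0.0
clock: 3.7
tool_pos: [0.531, 0.0512, 0.1328]
eef_rot: [0.999, 0.037, 0.0, -0.0]
contact_force: [0.3, -0.1, -0.7]
opening: 0.006
finger_force: 0.0
t 3.7 box mm [-78.8  65.5 132.8] roterr deg [-0.    0.02 -0.02] F box [ 0.2 -0.1 -0.7] open 0.01
```

View pics/s1.png

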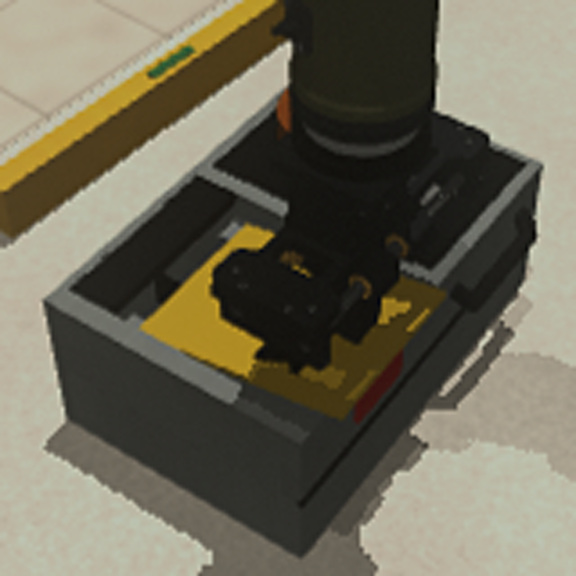

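The side picture shows the gripper standing behind the ridge, with the cover's far-left corner at (142,325) and near-left at (345,418), both unmoved. Now I'll push.

```bash
python3 -m pendant '[[1,[1,0,1],[0,0,0]],[1,[2,0,1],[0,0,0]],[1,[2,0,0.2],[0,0,0]],[1,[2,0,0.2],[0,0,0]],[1,[2,0,0.2],[0,0,0]],[1,[2,0,0.2],[0,0,0]]]' >/dev/null; python3 w.py;  python3 -m pendant '[[1,[2,0,0.2],[0,0,0]],[1,[2,0,0.2],[0,0,0]],[1,[2,0,0.2],[0,0,0]],[1,[0,0,0],[0,0,0]]]'>/dev/null; python3 w.py
cat > fc.py <<'E'
import sys
sys.argv
from plant import cams
import cv2,numpy as np
for n,(x0,x1,y0,y1,f) in {"top":(176,266,126,240,4),"side":(170,290,160,250,4)}.items():
    im=cams.snapshot(n)["img"][y0:y1,x0:x1]; im=cv2.cvtColor(cv2.resize(im,None,fx=f,fy=f,interpolation=cv2.INTER_CUBIC),cv2.COLOR_RGB2BGR); im=cv2.convertScaleAbs(im,alpha=1.7,beta=15)
    globals()[n]=im
H=max(top.shape[0],side.shape[0]); pad=lambda a:np.vstack([a,np.zeros((H-a.shape[0],a.shape[1],3),np.uint8)])
o=np.hstack([pad(side[:,:440]),pad(top)]); print(o.shape); cv2.imwrite(sys.argv[1],o)
E
python3 fc.py pics/s2.png
```

```text
t 4.5 box mm [-67.8  65.4 129.8] roterr deg [-0.01  0.01 -0.02] F box [-0.3 -0.3  0. ] open 0.01
t 5.0 box mm [-61.7  65.5 129.4] roterr deg [-0.    0.04 -0.02] F box [ 0.6 -0.3 -0.2] open 0.0
(456, 800, 3)
```

View pics/s2.png

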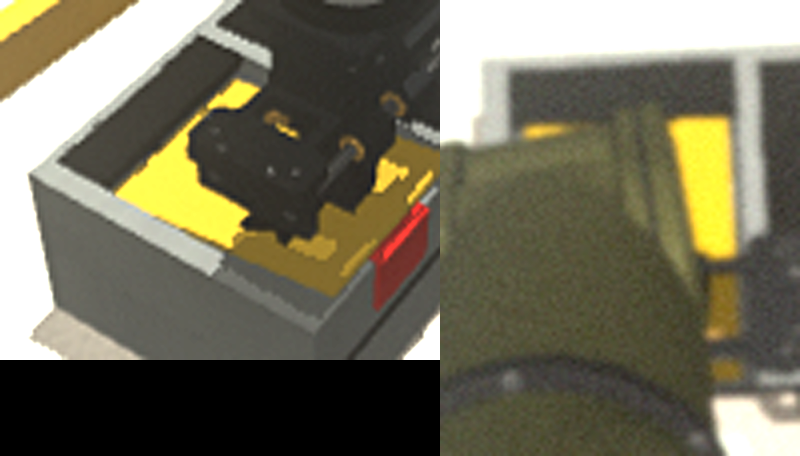

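The far edge has reached the lip line in both views, and the near-left corner is at scaled (330,295). I'll keep going gently and watch for the strip force.

```bash
python3 -m pendant '[[1,[2,0,0.3],[0,0,0]],[1,[2,0,0.3],[0,0,0]],[1,[1.5,0,0.3],[0,0,0]],[1,[1.5,0,0.2],[0,0,0]]]' >/dev/null; python3 w.py;  python3 -m pendant '[[1,[1,0,0.2],[0,0,0]],[1,[1,0,0.2],[0,0,0]]]'>/dev/null; python3 w.py; python3 -m pendant '[[1,[1,0,0.2],[0,0,0]],[1,[1,0,0.2],[0,0,0]]]'>/dev/null; python3 w.py
```

```text
t 5.6 box mm [-55.2  65.4 128.2] roterr deg [-0.01 -0.03 -0.01] F box [-2.9  0.6  2.6] open 0.0
t 5.85 box mm [-53.1  65.5 127.8] roterr deg [-0.   -0.01 -0.01] F box [-2.6  0.6  2. ] open 0.01
t 6.1 box mm [-51.4  65.5 127.4] roterr deg [-0.01 -0.05 -0.02] F box [-4.8 -0.4  4.9] open 0.01
```

```bash
for i in 1; do python3 -m pendant '[[1,[1,0,0],[0,0,0]]]'>/dev/null; python3 w.py; python3 -m pendant '[[1,[1,0,0],[0,0,0]]]'>/dev/null; python3 w.py; python3 -m pendant '[[1,[1,0,0.2],[0,0,0]]]'>/dev/null; python3 w.py;python3 -m pendant '[[1,[0,0,0],[0,0,0]]]'>/dev/null; python3 w.py; done; python3 fc.py pics/s3.png
```

```text
t 6.22 box mm [-51.3  65.5 127.3] roterr deg [-0.01 -0.15 -0.02] F box [-6.4  0.8  6.7] open 0.01
t 6.35 box mm [-51.1  65.5 127.3] roterr deg [-0.02 -0.25 -0.02] F box [-8.5 -0.4  7.7] open 0.0
t 6.47 box mm [-51.1  65.5 127.2] roterr deg [-0.02 -0.36 -0.02] F box [-10.2   0.5  11.4] open 0.01
t 6.6 box mm [-51.2  65.5 127.2] roterr deg [-0.02 -0.36 -0.03] F box [-7.8  0.4  9.6] open 0.01
(456, 800, 3)
```

View pics/s3.png

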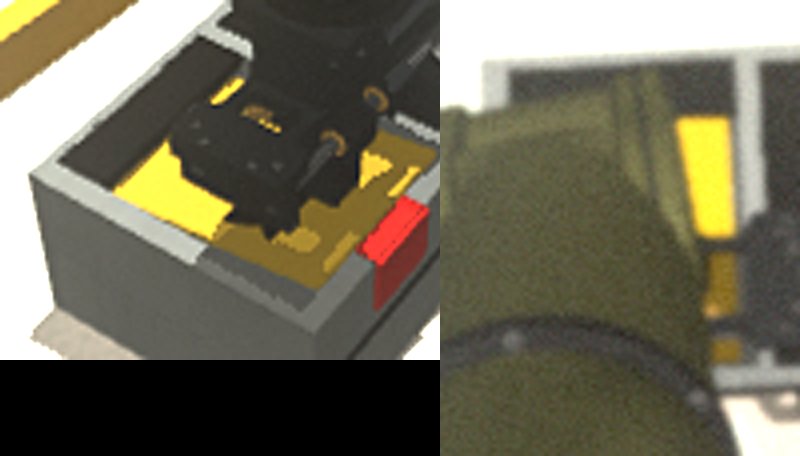

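The near-left cover corner is now at about scaled (313,289), and the near edge lies at the catch nose. I'll convert that to the far-edge x.

```bash
cat > g.py <<'E'
from h import *
B=R.from_euler('z',.0745)
def corner(F,z,y=125):
    th=np.arctan2(22,F+79)
    # underside far at (F,100); corner top near-left
    x=F-160*np.cos(th)+5*np.sin(th); zz=100+160*np.sin(th)+5*np.cos(th) if z is None else z
    return proj("side",B.apply(np.array([[x,y,zz]])/1000)+[.6145,-.0083,0])[0],x,zz
for F in (47,60,63,66,70,73,75,77,79): print(F,[np.round(a,1) for a in corner(F,None)])
E
python3 g.py; echo "obs initial $(python3 -c 'print(170+362/4-.5,130+423/4-.5)')  then 252.0,233.3 ; now 247.8,231.8"
```

```text
47 [array([259.3, 234.8]), np.float64(-109.8), np.float64(132.4)]
60 [array([254.3, 232.8]), np.float64(-97.3), np.float64(130.0)]
63 [array([253.2, 232.4]), np.float64(-94.3), np.float64(129.4)]
66 [array([252.1, 231.9]), np.float64(-91.4), np.float64(128.9)]
70 [array([250.5, 231.3]), np.float64(-87.6), np.float64(128.3)]
73 [array([249.4, 230.8]), np.float64(-84.6), np.float64(127.9)]
75 [array([248.7, 230.5]), np.float64(-82.7), np.float64(127.6)]
77 [array([247.9, 230.2]), np.float64(-80.7), np.float64(127.3)]
79 [array([247.2, 229.8]), np.float64(-78.8), np.float64(127.0)]
obs initial 260.0 235.25  then 252.0,233.3 ; now 247.8,231.8
```

```bash
python3 -m pendant '[[1,[0,0,-1],[0,0,0]]]'>/dev/null; python3 w.py; python3 -m pendant '[[1,[0,0,-1],[0,0,0]]]'>/dev/null; python3 w.py; python3 -m pendant '[[1,[1,0,0],[0,0,0]]]'>/dev/null; python3 w.py;python3 -m pendant '[[1,[1,0,0],[0,0,0]]]'>/dev/null; python3 w.py
```

```text
t 6.92 box mm [-50.3  65.6 127.7] roterr deg [-0.01 -0.26 -0.03] F box [-4.8  1.5 -0.4] open 0.01
t 7.05 box mm [-50.   65.7 128.4] roterr deg [-0.   -0.25 -0.04] F box [-4.9 -0.   0.8] open 0.0
t 7.17 box mm [-49.1  65.6 128.5] roterr deg [-0.01 -0.25 -0.03] F box [-5.5  0.4  0.8] open 0.01
t 7.3 box mm [-48.5  65.7 128.3] roterr deg [-0.01 -0.31 -0.04] F box [-5.9  0.5  0.3] open 0.01
```

```bash
python3 -m pendant '[[1,[1,0,1],[0,0,0]],[1,[0.5,0,1],[0,0,0]]]'>/dev/null; python3 w.py; python3 -m pendant '[[1,[0.5,0,1],[0,0,0]],[1,[0,0,0],[0,0,0]]]'>/dev/null; python3 w.py; python3 -m pendant '[[1,[0.5,0,0.5],[0,0,0]]]'>/dev/null; python3 w.py
```

```text
t 7.55 box mm [-47.8  65.7 126.7] roterr deg [-0.01 -0.41 -0.04] F box [-10.9   0.7  12.6] open 0.0
t 7.8 box mm [-47.9  65.6 126.1] roterr deg [-0.02 -0.45 -0.03] F box [-9.9  0.5 10.4] open 0.01
t 7.92 box mm [-47.9  65.6 125.8] roterr deg [-0.02 -0.5  -0.03] F box [-11.8   1.4  13.2] open 0.0
```

```bash
python3 -m pendant '[[1,[0.5,0,-0.7],[0,0,0]]]'>/dev/null; python3 w.py; python3 -m pendant '[[1,[1,0,0],[0,0,0]]]'>/dev/null; python3 w.py; python3 -m pendant '[[1,[1,0,0.2],[0,0,0]]]'>/dev/null; python3 w.py; python3 -m pendant '[[1,[0.7,0,0.2],[0,0,0]]]'>/dev/null; python3 w.py
```

```text
t 8.05 box mm [-47.3  65.6 126.1] roterr deg [-0.02 -0.5  -0.04] F box [-8.2  0.6  3.7] open 0.0
t 8.18 box mm [-46.8  65.5 125.8] roterr deg [-0.03 -0.57 -0.03] F box [-13.    1.1  10.7] open 0.01
t 8.3 box mm [-46.7  65.6 125.8] roterr deg [-0.03 -0.68 -0.04] F box [-13.9   0.8  12.6] open 0.01
t 8.43 box mm [-46.3  65.5 125.7] roterr deg [-0.03 -0.7  -0.04] F box [-15.1   1.6  14.5] open 0.01
```

```bash
python3 -m pendant '[[1,[0.5,0,-0.8],[0,0,0]]]'>/dev/null; python3 w.py; python3 -m pendant '[[1,[1,0,-0.2],[0,0,0]]]'>/dev/null; python3 w.py; python3 -m pendant '[[1,[1,0,-0.2],[0,0,0]]]'>/dev/null; python3 w.py; python3 -m pendant '[[1,[1,0,-0.2],[0,0,0]]]'>/dev/null; python3 w.py
```

```text
t 8.55 box mm [-45.2  65.6 126. ] roterr deg [-0.03 -0.62 -0.04] F box [-10.    0.8   0.1] open 0.01
t 8.68 box mm [-44.5  65.6 125.8] roterr deg [-0.03 -0.68 -0.04] F box [-11.4   1.    4.2] open 0.0
t 8.8 box mm [-43.7  65.6 125.7] roterr deg [-0.03 -0.71 -0.04] F box [-11.5   1.    1.6] open 0.01
t 8.93 box mm [-43.1  65.6 125.7] roterr deg [-0.03 -0.76 -0.04] F box [-11.5   1.1   1.2] open 0.0
```

```bash
python3 -m pendant '[[1,[0.3,0,1],[0,0,0]]]'>/dev/null; python3 w.py; python3 -m pendant '[[1,[0,0,1],[0,0,0]]]'>/dev/null; python3 w.py
```

```text
t 9.05 box mm [-43.   65.6 124.6] roterr deg [-0.04 -0.8  -0.04] F box [-11.7   0.6   0.9] open 0.01
t 9.18 box mm [-43.3  65.5 123.5] roterr deg [-0.04 -0.82 -0.04] F box [-12.2   0.8   1. ] open 0.0
```

Fz stays low, so the cover is swinging down freely. Following it.

```bash
python3 -m pendant '[[1,[0,0,1.5],[0,0,0]],[1,[0,0,1.5],[0,0,0]]]'>/dev/null; python3 w.py; python3 -m pendant '[[1,[0,0,1.5],[0,0,0]],[1,[0,0,1.5],[0,0,0]]]'>/dev/null; python3 w.py;  python3 -m pendant '[[1,[0,0,1.5],[0,0,0]]]'>/dev/null; python3 w.py
```

```text
t 9.43 box mm [-44.   65.5 120.3] roterr deg [-0.04 -0.9  -0.05] F box [-13.1   1.1  -0. ] open 0.01
t 9.68 box mm [-44.5  65.6 117.1] roterr deg [-0.04 -0.97 -0.05] F box [-14.2   1.2   1.3] open 0.01
t 9.8 box mm [-44.8  65.6 115.5] roterr deg [-0.05 -1.01 -0.05] F box [-15.4   0.7   0.9] open 0.01
```

```bash
python3 -m pendant '[[1,[-0.2,0,1.5],[0,0,0]],[1,[-0.2,0,1.5],[0,0,0]]]'>/dev/null; python3 w.py; python3 -m pendant '[[1,[-0.2,0,1.5],[0,0,0]],[1,[-0.2,0,1.5],[0,0,0]]]'>/dev/null; python3 w.py;  python3 -m pendant '[[1,[0,0,1.5],[0,0,0]]]'>/dev/null; python3 w.py
```

```text
t 10.05 box mm [-45.4  65.6 112.5] roterr deg [-0.04 -1.02 -0.05] F box [-15.    1.    0.1] open 0.0
t 10.3 box mm [-45.7  65.6 109.7] roterr deg [-0.05 -1.01 -0.05] F box [-16.8   1.9  13.2] open 0.0
t 10.43 box mm [-45.7  65.6 109.4] roterr deg [-0.05 -1.   -0.04] F box [-17.5   1.4  16.6] open 0.01
```

```bash
python3 -m pendant '[[1,[0,0,0.7],[0,0,0]]]'>/dev/null; python3 w.py; python3 -m pendant '[[1,[0,0,0.7],[0,0,0]]]'>/dev/null; python3 w.py; python3 fc.py pics/s4.png
```

```text
t 10.55 box mm [-45.7  65.5 109. ] roterr deg [-0.05 -0.98 -0.04] F box [-18.4   0.7  17.6] open 0.0
t 10.68 box mm [-45.8  65.5 108.4] roterr deg [-0.05 -0.98 -0.04] F box [-18.3   1.   15.3] open 0.01
(456, 800, 3)
```

View pics/s4.png

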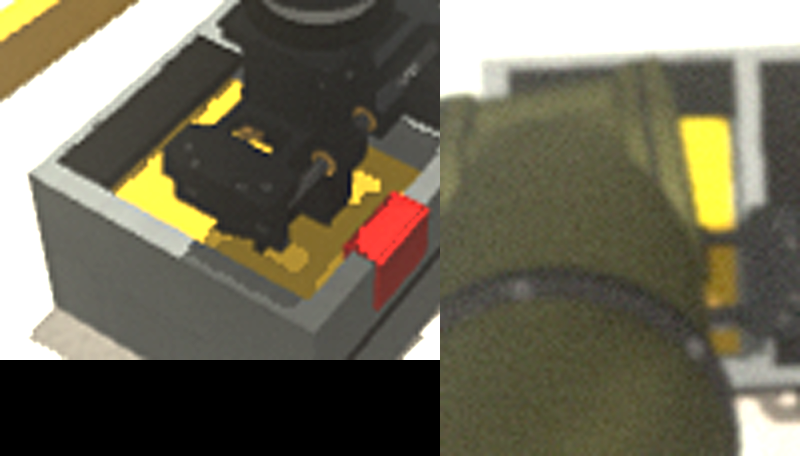

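The cover is down beside the nose, with its near-left corner at about (305,297), and it is still descending against friction. I'll press on.

```bash
for i in 1; do python3 -m pendant '[[1,[0,0,0.7],[0,0,0]]]'>/dev/null; python3 w.py; python3 -m pendant '[[1,[0,0,0.7],[0,0,0]]]'>/dev/null; python3 w.py; python3 -m pendant '[[1,[0,0,0.7],[0,0,0]]]'>/dev/null; python3 w.py; python3 -m pendant '[[1,[0,0,0.5],[0,0,0]]]'>/dev/null; python3 w.py; done
```

```text
t 10.9 box mm [-45.7  65.4 107.8] roterr deg [-0.06 -0.97 -0.04] F box [-17.5   1.3  17.1] open 0.0
t 11.03 box mm [-45.8  65.3 107.1] roterr deg [-0.06 -0.97 -0.03] F box [-18.8   0.2  17. ] open 0.01
t 11.15 box mm [-45.8  65.3 106.4] roterr deg [-0.06 -0.97 -0.03] F box [-18.7   0.9  16.1] open 0.01
t 11.28 box mm [-45.8  65.3 105.9] roterr deg [-0.06 -0.97 -0.03] F box [-18.5  -0.2  16.6] open 0.0
```

```bash
for i in 1; do python3 -m pendant '[[1,[0,0,0.7],[0,0,0]]]'>/dev/null; python3 w.py; python3 -m pendant '[[1,[0,0,0.7],[0,0,0]]]'>/dev/null; python3 w.py; python3 -m pendant '[[1,[0,0,0.5],[0,0,0]]]'>/dev/null; python3 w.py; done
```

```text
t 11.4 box mm [-45.8  65.2 105.6] roterr deg [-0.07 -0.97 -0.02] F box [-20.1   0.8  24. ] open 0.01
t 11.53 box mm [-45.8  65.3 105.5] roterr deg [-0.07 -0.96 -0.02] F box [-21.6   1.5  28.7] open 0.01
t 11.65 box mm [-45.8  65.2 105.5] roterr deg [-0.07 -0.95 -0.02] F box [-22.4   0.6  31.4] open 0.0
```

Hard floor at tip z 105.5, so the cover is flat. The force is close to the limit, so I'm easing down pressure first, then easing off in x.

```bash
python3 -m pendant '[[1,[0,0,-1.2],[0,0,0]]]'>/dev/null; python3 w.py; python3 -m pendant '[[1,[-1,0,-0.2],[0,0,0]]]'>/dev/null; python3 w.py; python3 -m pendant '[[1,[-1,0,0],[0,0,0]],[1,[-1,0,0],[0,0,0]]]'>/dev/null; python3 w.py; python3 -m pendant '[[1,[-1,0,0],[0,0,0]],[1,[-1,0,0],[0,0,0]]]'>/dev/null; python3 w.py
```

```text
t 11.78 box mm [-45.8  65.2 105.6] roterr deg [-0.07 -0.96 -0.03] F box [-17.2   0.8  11.4] open 0.01
t 11.9 box mm [-45.8  65.2 105.6] roterr deg [-0.06 -0.85 -0.02] F box [-14.5   0.7  12.9] open 0.01
t 12.15 box mm [-45.8  65.3 105.6] roterr deg [-0.05 -0.62 -0.02] F box [-12.1  -0.5  10.3] open 0.0
t 12.4 box mm [-45.8  65.3 105.6] roterr deg [-0.04 -0.39 -0.02] F box [-8.1  0.4  5.9] open 0.01
```

```bash
python3 -m pendant '[[1,[-1,0,0],[0,0,0]],[1,[-1,0,0],[0,0,0]]]'>/dev/null; python3 w.py; python3 -m pendant '[[1,[-1,0,0],[0,0,0]],[1,[-1,0,0],[0,0,0]]]'>/dev/null; python3 w.py; python3 -m pendant '[[1,[-1,0,0],[0,0,0]],[1,[-1,0,0],[0,0,0]],[1,[-1,0,0],[0,0,0]],[1,[-1,0,0],[0,0,0]]]'>/dev/null; python3 w.py;python3 -m pendant '[[1,[-1,0,0],[0,0,0]],[1,[-1,0,0],[0,0,0]],[1,[-1,0,0],[0,0,0]],[1,[-1,0,0],[0,0,0]]]'>/dev/null; python3 w.py
```

```text
t 12.65 box mm [-45.8  65.3 105.6] roterr deg [-0.03 -0.17 -0.01] F box [-4.1 -0.6  1.9] open 0.0
t 12.9 box mm [-46.9  65.4 105.6] roterr deg [-0.02 -0.07 -0.01] F box [-4.6 -0.2 -0.7] open 0.0
t 13.4 box mm [-50.3  65.4 105.9] roterr deg [-0.01  0.01 -0.01] F box [-4.1 -0.8 -2. ] open 0.0
t 13.9 box mm [-52.4  65.9 106.5] roterr deg [ 0.04  0.24 -0.03] F box [ 0.3 -0.3  0.2] open 0.01
```

```bash
python3 -m pendant '[[1,[-2,0,0],[0,0,0]],[1,[-2,0,-1],[0,0,0]],[1,[0,0,-5],[0,0,0]],[1,[0,0,-15],[0,0,0]],[1,[0,0,-40],[0,0,0]],[1,[0,0,-50],[0,0,0]],[1,[-50,30,0],[0,0,0]],[1,[-50,30,0],[0,0,0]]]'>/dev/null; python3 w.py;python3 -m pendant '[[1,[-50,30,0],[0,0,0]],[1,[-30,50,0],[0,0,0]],[1,[0,50,0],[0,0,0]],[1,[0,50,0],[0,0,0]],[1,[0,50,0],[0,0,0]],[1,[0,0,0],[0,0,0]]]'>/dev/null; python3 w.py
python3 - <<'E'
from plant import cams
import cv2,numpy as np
o=[]
for n,(x0,x1,y0,y1,f) in {"top":(180,260,126,240,5),"side":(170,270,150,264,4)}.items():
    im=cams.snapshot(n)["img"][y0:y1,x0:x1]; im=cv2.resize(im,(400,570) if n=="top" else (400,456),interpolation=cv2.INTER_CUBIC)
    im=np.vstack([im,np.zeros((570-im.shape[0],400,3),np.uint8)]); o.append(im)
cv2.imwrite("pics/s5.png",cv2.convertScaleAbs(cv2.cvtColor(np.hstack(o),cv2.COLOR_RGB2BGR),alpha=1.5,beta=15))
E
```

```text
t 14.9 box mm [-158.5    4.8  218.5] roterr deg [-0.03  0.22 -0.06] F box [ 0.2 -0.7 -0.9] open 0.01
t 15.65 box mm [-238.6 -229.2  217.9] roterr deg [-0.21  0.13  0.43] F box [0.1 0.5 0.2] open 0.0
```

View pics/s5.png

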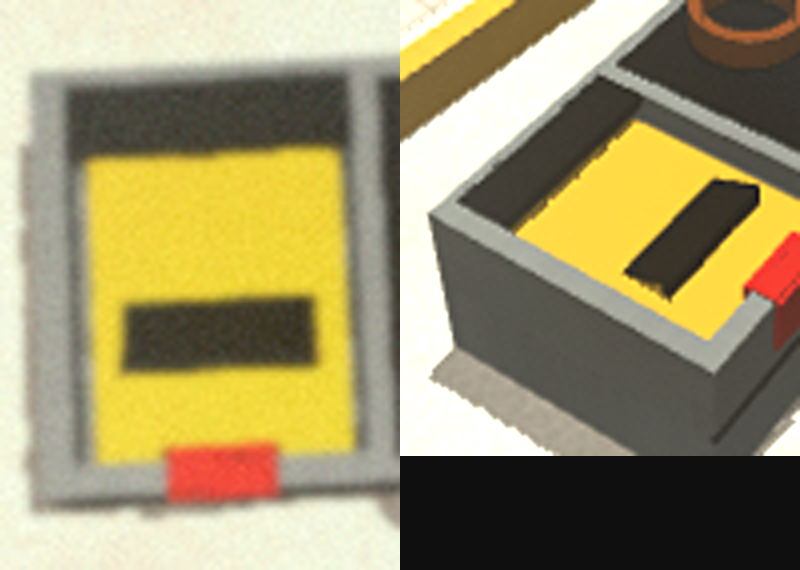

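The cover lies flat. Its near edge (462 px) is against the near wall, under the red nose (inner edge 447 px), and its far edge is under the lip.

```bash
python3 -c "
from plant import r
print(r.finish_job())"
```

```text
the job is handed in; nothing more can be done
None
```

I handed the job in at about 16 s: in the last pictures the cover lies flat, with its far edge under the lip and its near edge under the red catch. The system gave no verdict. Peak tool force was about 38 N (limit 40 N), and the mug and tape gun weren't in those last crops, though the arm never went near them.

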